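# Load the ink cassette into the carton coder

### The job

Load the taller of the two spare ink cassettes into the carton coder: take it out of its stand, slide it nose first down the slanted bay, and press it firmly but without ramming it until it is fully home, with the stiff contact plunger at the bottom pressed all the way in. Then let go, and leave the short cassette, tape roll, carton and mug where they are.

Things in the scene. Friction and masses are not known exactly. Their poses are not given: they have to be found in the camera images.
- cassette: Tall spare ink cassette: rigid black plastic block 50 x 30 x 150 mm (x, y, z), 0.2 to 0.42 kg, a thin grey line near its flat top; the same either way round about z. Its lowest 10 mm is a grey nose stepped in to 44 x 24 mm. Origin: centre of the nose's underside; z runs to the top. It starts upright, nose down, in its stand.
- short_cassette: A bystander: a cassette of the same look and 50 x 30 mm section but only 95 mm tall, standing in a second, identical stand. Origin: centre of its underside, z up. Leave it alone.
- stand_a: The tall cassette's open-topped metal stand, bolted down, 64 x 44 mm outside (x, y), rim 48 mm above the table, with a 90 x 70 x 4 mm foot. Its pocket, 54 x 34 mm, floor 5 mm above the table, hides the cassette's lowest 43 mm. Origin: centre of the underside.
- coder: Bracket that carries the bay, bolted down: a steel foot 220 x 130 x 12 mm and two upright cheeks up to 110 mm high beside the head. Origin: on the table, straight below the mouth's centre; x: level, the way the bay descends; the foot reaches from x = -65 to +155 mm.
- bay: Bay of the carton coder, a fixed grey head 96 (x) x 80 (y) x 156 mm, leaning 33 degrees. Origin: centre of the mouth, in the plane of its flat rim, 178 mm up; z: out along the bay's axis, up and back to the robot's side; x: up the rim's slope; y: level. Inside 52.8 (x) x 32.8 mm (y), with a 4 mm flared lead-in. Floor 124 to 136 mm deep, not measured: a cassette fully home sticks out 14 to 26 mm.
- plunger (a joint): Contact plunger, a brass pin 18 mm across, in the middle of the bay's floor. Value in m: 0 = standing 15 mm above the floor, 0.015 = fully pressed (nose on the floor). Stiff friction, no spring: it yields to about 8 N, more than the cassette's weight, and stays where pushed. The floor beneath is firm: there the push rises sharply.
- tape_roll: A bystander: brown tape roll, a ring 100 mm across and 48 mm high lying flat. Origin: centre of the underside.
- carton: A bystander: a closed brown carton 100 x 140 x 70 mm. Origin: centre of the underside.
- mug: A bystander: a white mug 76 mm across, 90 mm high. Origin: centre of the underside.
Mind the look-alikes: they are no part of the job. What is shaped like the cassette but orange is not meant.

How it is judged:
By the outcome, as a careful person would: the job done as asked, in the order asked, and still so for the second after the job is handed in, with the robot touching nothing.
It also fails if it takes over 54 s, if anything falls off the work surface, if the arm or the gripper's body presses on something with over 40 N, if the wrist force passes 120 N, or if a joint passes its speed limit or range.

### The arm

A 6-joint arm with a two-finger parallel gripper is mounted at the origin on the work surface. World frame = base frame: x ahead of the robot, y to its left, z up, the work surface at z = 0. Lengths are in mm, angles in rad, forces in N, time in s.
With the tool pointing down it reaches from about 300 to 775 mm from the base axis. Payload 14.6 kg.
Tool frame: the origin (TCP) lies on the centre line of the jaws, within the pads' length; the fingertips stand 19 mm ahead of it and the grasp point (between the pads) is the TCP (bot.tip_reach is the distance from the TCP to the fingertips, in mm); y points along the fingers, x is the direction in which the jaws open and shut, and the axes are right-handed (so a half turn about y gives the same grasp; the last joint's range is limited). The gripper opens to 85 mm and grips with 20 to 120 N. Pads are 22 mm wide; open, the fingers measure 114 mm over their backs; the gripper's body (76 mm by 85 mm) begins 54 mm behind the grasp point. The pads swing forward as they close: fully open they stand 13 mm farther back than shut.
Start: joints at [1.057, 0.3, 1.521, -0, 1.321, -0.067], TCP at [237.641, 496, 250.281] pointing down, gripper open.
Joint ranges: [-3.03, 3.03], [-0.79, 2.21], [0.23, 2.52], [-1.04, 4.18], [0, 3.07], [-2.55, 2.55]. Speed limits (rad/s): [2.22, 2.22, 2.57, 3.14, 3.14, 3.14].

### API

Orientations are given as a unit quaternion [w, x, y, z].
In Python, from rig import bot gives the robot as it stands. Calls block until the motion is done:
- bot.move_to(position, orientation): joint-space move of the TCP to a pose.
- bot.servo_line(position, attitude=None, speed=150, until_force=None): straight line of the TCP; attitude=None keeps the orientation; speed is the mean speed in mm/s. With until_force (N) it stops when the force on the tool has changed by that much, and returns True; else False.
- bot.move_joints(angles): joint-space move.
- bot.move_gripper(opening, grip_force=None): finger opening in mm; grip_force is the grip in N (None keeps the last); returns when the fingers have stopped.
- bot.dwell(seconds).
- bot.ik(position, orientation): joint angles nearest the present ones, or None.
- bot.read_state(): the state.
- bot.read_camera(name): name is "scene" or "top"; returns a dict with "image" (480x640x3 uint8, blue, green, red), "depth" (480x640 float32, mm along the optical axis (not along the pixel's ray), 0 where there is no reading), "fovy" (degrees; the focal length in pixels is half the picture's height over the tangent of half this angle, whatever the lens; pixels are square), "cx", "cy" (the principal point, pixels), "k1" (the pictures are not rectified: a ray, as slopes to the right and down, at radius r is drawn at 1 + k1 r^2 times it, then the intrinsics apply), "eye" and "attitude" of the camera in the world. Camera axes: x right, y down, z forward; pixel columns grow to the right and rows downward; lengths in mm; the calibration is good to about 2 mm. A picture is of the moment at which its call begins.
A pose or a line that the arm cannot do raises bot.MotionError and nothing moves.
- bot.finish_job(): hands the job in, once; it reports no verdict.
The state is a dict: "clock": time; "joint_positions": joint angles; "qvel": joint speeds; "effort": joint torques, N m; "ee_pos": TCP position; "tool_rot": TCP orientation; "ft_force": force on the tool from outside, world axes, zero at the start; "moment": the same for the moment, N m; "grip_width": finger opening in mm.
Only numpy, scipy, OpenCV 4.12 (cv2) and the standard library are available. Lean on these libraries where they do the work, as an engineer would, in place of code of your own. Each camera call takes 0.05 s, during which the arm holds its last target.

## Working session

There is one attempt and no reset: what is moved stays moved. The work goes in short steps, each a Python script; the robot and the scene stay as the last script left them, time stands still between calls to the robot, and variables do not carry over. Pictures are saved under pics/ and viewed, and the job is handed in when it is done.

```bash
mkdir -p pics; ls
python3 - <<'E'
from rig import bot
import cv2,numpy as np
for n in("scene","top"):
    c=bot.read_camera(n); cv2.imwrite(f"pics/{n}0.png",c["image"]); np.savez(f"{n}0.npz",**c)
    print({k:v for k,v in c.items() if k not in("image","depth")}, (c["depth"]>0).mean())
s=bot.read_state();print(s)
E
```

```text
pics
{'fovy': 55.01792523724838, 'cx': 319.6638693925631, 'cy': 241.61074965863844, 'k1': 0.011248038206032191, 'eye': array([1143.21973785, -388.1025593 ,  744.07144176]), 'attitude': array([-0.37281005,  0.81137561,  0.41088319, -0.18400349])} 0.9960579427083334
{'fovy': 52.10120362975985, 'cx': 316.17608591494934, 'cy': 231.23070335264717, 'k1': -0.10888709018010294, 'eye': array([ 473.14405298,   12.17225296, 1175.4867019 ]), 'attitude': array([ 0.03841533, -0.70343722,  0.70930381, -0.02425805])} 0.9957877604166666
{'clock': 0.1, 'joint_positions': array([ 1.05739568e+00,  3.00436555e-01,  1.52148572e+00,  2.10951513e-05,
        1.32067199e+00, -6.66232442e-02]), 'qvel': array([ 0.00150444, -0.00197783, -0.00232225, -0.00058663, -0.00249012,
        0.0005254 ]), 'effort': array([-1.03730887e-03, -5.44377673e+01, -3.62368011e+01, -6.74174112e-05,
        3.03643217e-03,  6.39194263e-05]), 'ee_pos': array([237.56023447, 495.86122336, 249.78058984]), 'tool_rot': array([-0.59818279,  0.59850675,  0.37649187, -0.37712185]), 'ft_force': array([-0.05169053, -0.30874528, -0.24695519]), 'moment': array([ 0.05343096,  0.04024032, -0.03685638]), 'grip_width': 85.59692516957654}
```

View pics/scene0.png

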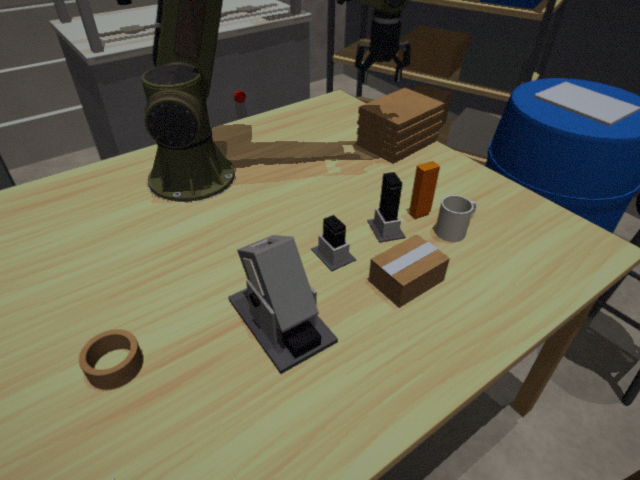

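View pics/top0.png

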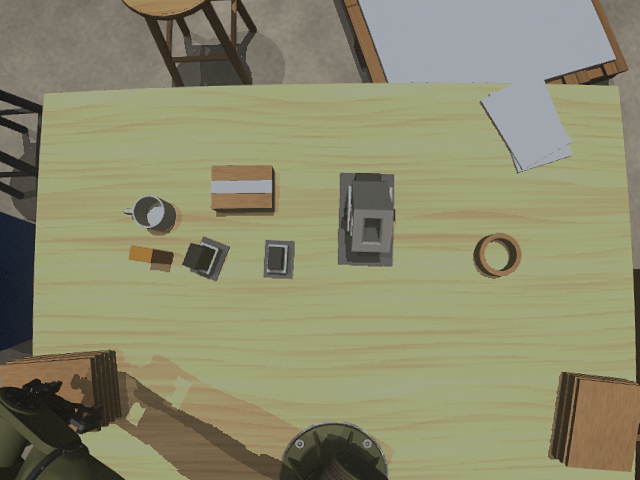

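The top view shows the tall cassette near (200,257) in a turned stand, and the short one at (277,259). The bay mouth is near (372,231) and descends up-image (+x). The orange decoy is at (150,257). Next I'll measure these.

```bash
cat > h.py <<'E'
import numpy as np,cv2
from scipy.spatial.transform import Rotation as R
def rot(q): return R.from_quat([q[1],q[2],q[3],q[0]]).as_matrix()
def quat(M): x,y,z,w=R.from_matrix(M).as_quat(); return [w,x,y,z]
def rays(c,uv):
    f=240/np.tan(np.radians(float(c["fovy"]))/2); k=float(c["k1"])
    K=np.array([[f,0,float(c["cx"])],[0,f,float(c["cy"])],[0,0,1]])
    return cv2.undistortPoints(np.asarray(uv,float).reshape(-1,1,2),K,np.array([k,0,0,0,0])).reshape(-1,2)
def plane(c,uv,z):
    s=rays(c,uv); d=np.c_[s,np.ones(len(s))]@rot(c["attitude"]).T
    return c["eye"]+d*((z-c["eye"][2])/d[:,2])[:,None]
def cloud(c):
    v,u=np.mgrid[:480,:640]; s=rays(c,np.c_[u.ravel(),v.ravel()])
    P=np.c_[s,np.ones(len(s))]*c["depth"].ravel()[:,None]
    return (P@rot(c["attitude"]).T+c["eye"]).reshape(480,640,3)
def proj(c,X):
    p=(np.asarray(X,float).reshape(-1,3)-c["eye"])@rot(c["attitude"]); s=p[:,:2]/p[:,2:]
    s=s*(1+float(c["k1"])*(s**2).sum(1))[:,None]; f=240/np.tan(np.radians(float(c["fovy"]))/2)
    return s*f+[float(c["cx"]),float(c["cy"])]
E
python3 - <<'E'
from h import *
T=np.load("top0.npz");S=np.load("scene0.npz")
for n,c in(("top",T),("scene",S)):
    P=cloud(c); im=c["image"]
    np.save(n+"P.npy",P)
    tab=P[(abs(P[...,2])<15)]; print(n,"table z",np.median(tab[:,2]),tab[:,2].std())
def box(n,lo,hi,u0,u1,v0,v1):
    P=np.load(n+"P.npy"); m=np.zeros((480,640),bool); m[v0:v1,u0:u1]=1
    m&=(P[...,2]>lo)&(P[...,2]<hi); 
    p=P[m]; r=cv2.minAreaRect(p[:,:2].astype(np.float32)); print(n,lo,hi,len(p),r,"z",np.median(p[:,2])); return p
print("tall top");box("top",145,170,175,235,225,290)
print("short top");box("top",90,115,255,300,235,285)
box("scene",145,170,370,405,160,240)
print("coder foot");box("top",6,20,325,405,160,275)
print("stand foot a");box("top",2,9,175,235,225,290)
print("stand rim a");box("top",42,54,175,235,225,290)
for n,cr in(("top",(180,150,420,290)),("scene",(220,150,480,370))):
    im=(T if n=="top" else S)["image"][cr[1]:cr[3],cr[0]:cr[2]]
    cv2.imwrite(f"pics/{n}_c.png",cv2.convertScaleAbs(cv2.resize(im,None,fx=3,fy=2.7 if 0 else 3,interpolation=cv2.INTER_CUBIC)[:600,:800],alpha=1.6,beta=20))
E
```

```text
top table z 0.2149240295373147 3.138278372187252
scene table z 0.3896724076220721 2.704562108271165
tall top
top 145 170 335 ((514.1357421875, 292.5408630371094), (31.69724464416504, 48.44110870361328), 67.7472915649414) z 154.7711992952909
short top
top 90 115 320 ((510.89923095703125, 124.9619369506836), (30.50543212890625, 48.93178176879883), 88.00984954833984) z 99.77374062260435
scene 145 170 222 ((514.22314453125, 291.8940124511719), (30.36472511291504, 56.3956298828125), 68.47138977050781) z 154.51800432211957
coder foot
top 6 20 1669 ((598.7369384765625, -88.45619201660156), (277.5244140625, 179.60792541503906), 10.611076354980469) z 12.026038883975616
stand foot a
top 2 9 768 ((518.2112426757812, 306.0041809082031), (155.35214233398438, 146.3703155517578), 0.037587862461805344) z 3.315432781201821
stand rim a
top 42 54 150 ((514.1368408203125, 293.5859069824219), (45.471981048583984, 62.399330139160156), 68.98146057128906) z 47.774994113508
```

View pics/top_c.png

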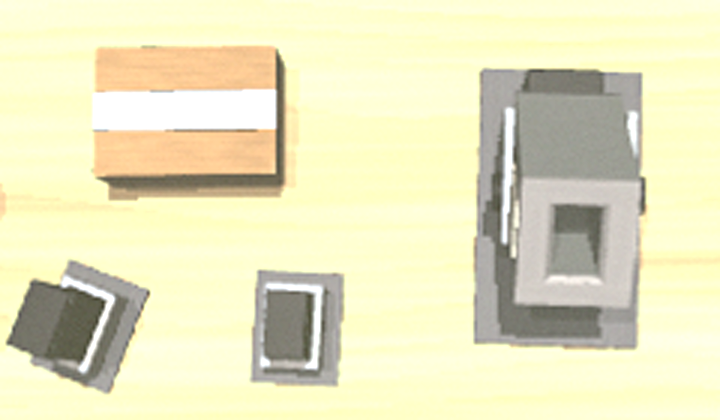

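View pics/scene_c.png

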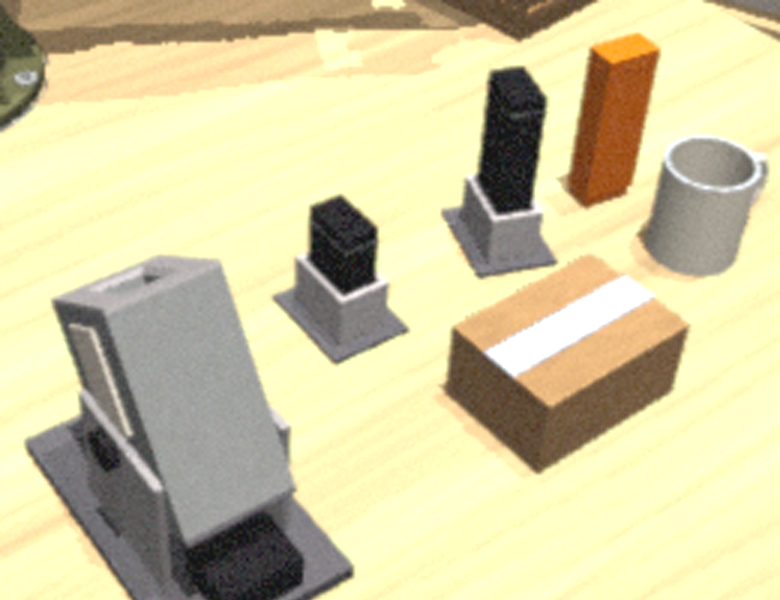

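Run:
```python
from h import *
T=np.load("top0.npz")
P=np.load("topP.npy")
print("rows thru mouth u=350..395 at v=231, then col u=372");
for u in range(346,400,2): print(u,P[231,u].round(0),end=";")
print()
for v in range(170,270,3): print(v,P[v,355].round(0),P[v,372].round(0))
# dark-edge
m=np.zeros((480,640),bool); m[160:275,330:402]=1
a=P[m&(P[...,2]>8)&(P[...,2]<16)]
h=cv2.convexHull(a[:,:2].astype(np.float32)); print(cv2.minAreaRect(h))
print(np.percentile(a,[1,99],axis=0))
```

```text
rows thru mouth u=350..395 at v=231, then col u=372
346 [575. -35.  34.];348 [568. -36. 109.];350 [568. -41. 109.];352 [563. -42. 159.];354 [562. -45. 178.];356 [562. -49. 177.];358 [561. -53. 180.];360 [561. -57. 181.];362 [562. -62. 178.];364 [567. -70. 118.];366 [566. -74. 122.];368 [566. -79. 123.];370 [567. -83. 118.];372 [567. -88. 118.];374 [566. -92. 120.];376 [566. -96. 121.];378 [565. -99. 132.];380 [562. -99. 172.];382 [ 561. -102.  178.];384 [ 561. -106.  179.];386 [ 561. -110.  179.];388 [ 561. -114.  180.];390 [ 560. -118.  184.];392 [ 576. -145.   13.];394 [ 576. -151.    3.];396 [ 576. -156.    3.];398 [ 576. -161.    1.];
170 [727. -60.  -1.] [ 726. -102.   -2.]
173 [716. -59.  13.] [711. -98.  39.]
176 [706. -58.  28.] [703. -97.  41.]
179 [699. -58.  28.] [695. -97.  45.]
182 [681. -55.  83.] [681. -93.  80.]
185 [671. -54.  99.] [671. -92.  96.]
188 [661. -52. 117.] [662. -90. 108.]
191 [653. -52. 125.] [653. -88. 126.]
194 [644. -51. 141.] [645. -88. 132.]
197 [635. -50. 156.] [635. -86. 153.]
200 [627. -49. 169.] [627. -84. 166.]
203 [619. -48. 180.] [619. -83. 
[... 333 characters left out ...]
69. -88. 119.]
233 [558. -47. 175.] [561. -87. 128.]
236 [552. -48. 172.] [554. -85. 139.]
239 [546. -48. 169.] [547. -84. 151.]
242 [540. -48. 162.] [540. -84. 157.]
245 [534. -48. 158.] [534. -83. 160.]
248 [528. -48. 158.] [528. -83. 156.]
251 [522. -48. 153.] [522. -84. 151.]
254 [522. -57.  11.] [521. -97.  11.]
257 [515. -56.  11.] [514. -96.  16.]
260 [507. -56.  15.] [507. -97.  11.]
263 [500. -56.  14.] [500. -97.  10.]
266 [494. -57.  -2.] [493. -97.   1.]
269 [486. -57.  -1.] [486. -97.   2.]
((599.1663818359375, -83.1143569946289), (128.4583282470703, 233.95774841308594), 87.67634582519531)
[[ 495.24515991 -149.69996167    8.23786029]
 [ 714.67587142  -16.35492001   15.65392145]]
```

```bash
cat > rim.py <<'E'
from h import *
def ang(p): # yaw from foot etc
    return p
def rimfit(c,P,roi,ctr,yaw):
    a=np.radians(33); 
    m=np.zeros((480,640),bool); m[roi[2]:roi[3],roi[0]:roi[1]]=1
    x=np.array([np.cos(yaw)*np.cos(a),np.sin(yaw)*np.cos(a),np.sin(a)]); z=np.array([-np.cos(yaw)*np.sin(a),-np.sin(yaw)*np.sin(a),np.cos(a)]); y=np.cross(z,x)
    B=np.c_[x,y,z]
    v,u=np.nonzero(m)
    d=np.c_[rays(c,np.c_[u,v]),np.ones(len(u))]@rot(c["attitude"]).T
    t=((ctr-c["eye"])@z)/(d@z)
    X=c["eye"]+d*t[:,None]            # ray cast onto rim plane
    L=(X-ctr)@B
    D=(P[m]-ctr)@B                     # depth points in rim frame
    return L,D,(u,v),B
E
python3 - <<'E'
from rim import *
for n,roi in(("top",(330,402,195,262)),("scene",(230,300,225,300))):
    c=np.load(n+"0.npz");P=np.load(n+"P.npy")
    ctr=np.array([562.,-84,178]);yaw=np.radians(-2.)
    L,D,uv,B=rimfit(c,P,roi,ctr,yaw)
    k=(abs(D[:,2])<7)&(abs(D[:,0])<60)&(abs(D[:,1])<50)
    print(n,k.sum(),"plane off",np.median(D[k,2]),"fit tilt",np.linalg.lstsq(np.c_[D[k,:2],np.ones(k.sum())],D[k,2],rcond=None)[0])
    print(" outer ray",cv2.minAreaRect(L[k][:,:2].astype(np.float32)))
    # hole: largest dark blob inside
    hk=(D[:,2]<-10)&(abs(L[:,0])<40)&(abs(L[:,1])<30)
    print(" hole",hk.sum(),cv2.minAreaRect(L[hk][:,:2].astype(np.float32)),np.percentile(L[hk],[1,99],axis=0).round(1)[:,:2].tolist())
# edges, head side & foot long edges for yaw
E
python3 - <<'E'
# rectified rim views for inspection
from rim import *
ctr=np.array([562.,-84,178]);yaw=np.radians(-2.);a=np.radians(33)
x=np.array([np.cos(yaw)*np.cos(a),np.sin(yaw)*np.cos(a),np.sin(a)]); z=np.array([-np.cos(yaw)*np.sin(a),-np.sin(yaw)*np.sin(a),np.cos(a)]); y=np.cross(z,x)
out=[]
for n in("top","scene"):
    c=np.load(n+"0.npz")
    yy,xx=np.meshgrid(np.arange(60,-60,-.33),np.arange(65,-65,-.33))
    q=proj(c,ctr+xx[...,None]*x+yy[...,None]*y).reshape(*xx.shape,2).astype(np.float32)
    im=cv2.remap(c["image"],q[...,0],q[...,1],cv2.INTER_CUBIC)
    im=cv2.convertScaleAbs(im,alpha=1.4)
    for g in(-40,-16.4,0,16.4,40):cv2.line(im,(int((60-g)*3),0),(int((60-g)*3),400),(0,0,255) ,1) if 0 else None
    out.append(im)
cv2.imwrite("pics/rim.png",np.hstack(out)); print(out[0].shape)
E
```

```text
top 1318 plane off 0.4950481631578091 fit tilt [-0.00192778 -0.00200721  0.33864998]
 outer ray ((0.7424964904785156, 2.757762908935547), (78.64007568359375, 100.67261505126953), 89.71017456054688)
 hole 336 ((2.344066619873047, 2.305731773376465), (48.31096267700195, 32.10367202758789), 1.6414545774459839) [[-21.8, -13.3], [26.7, 17.8]]
scene 609 plane off -0.14218925098992707 fit tilt [-0.01650517  0.00639825 -1.12799726]
 outer ray ((14.415794372558594, -3.340686798095703), (91.51039123535156, 134.06607055664062), 89.60859680175781)
 hole 2 ((24.588411331176758, -9.584354400634766), (9.963571548461914, 0.0), -95.38839721679688) [[24.1, -14.4], [25.0, -4.7]]
(394, 364, 3)
```

View pics/rim.png

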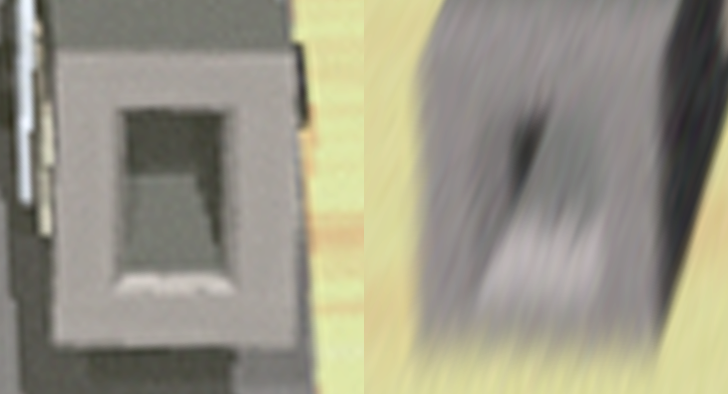

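Run:
```python
from rim import *
T=np.load("top0.npz");P=np.load("topP.npy")
im=T["image"].astype(int)
def box(lo,hi,u0,u1,v0,v1):
    m=np.zeros((480,640),bool); m[v0:v1,u0:u1]=1
    m&=(P[...,2]>lo)&(P[...,2]<hi); p=P[m]; print(len(p),np.median(p[:,2]),cv2.minAreaRect(p[:,:2].astype(np.float32)))
print("orange");box(120,190,115,180,235,280)
print("carton");box(60,80,200,285,155,220)
print("mug");box(70,100,120,185,185,240)
# rim edge line fits
ctr=np.array([562.,-84,178]);yaw=np.radians(-2.);a=np.radians(33)
x=np.array([np.cos(yaw)*np.cos(a),np.sin(yaw)*np.cos(a),np.sin(a)]); z=np.array([-np.cos(yaw)*np.sin(a),-np.sin(yaw)*np.sin(a),np.cos(a)]); y=np.cross(z,x)
ys=np.arange(60,-60,-.5);xs=np.arange(65,-65,-.5)
yy,xx=np.meshgrid(ys,xs)
q=proj(T,ctr+xx[...,None]*x+yy[...,None]*y).reshape(*xx.shape,2).astype(np.float32)
g=cv2.GaussianBlur(cv2.remap(T["image"],q[...,0],q[...,1],cv2.INTER_LINEAR).astype(np.float32).sum(2),(5,5),1.5)
def edge(axis,at,r,along):
    gr=abs(np.gradient(g,axis=axis)); co=ys if axis==1 else xs; al=xs if axis==1 else ys
    pts=[]
    for i,s in enumerate(al):
        if along[0]<s<along[1]:
            line=gr[i] if axis==1 else gr[:,i]; k=abs(co-at)<r; w=line[k]**4; pts.append((s,(w*co[k]).sum()/w.sum()))
    pts=np.array(pts,np.float32); vx,vy,x0,y0=cv2.fitLine(pts,cv2.DIST_HUBER,0,.01,.01).ravel()
    return round(float(y0-x0*vy/vx),2),round(float(np.degrees(np.arctan(vy/vx))),2)
print("left",edge(1,42,5,(-44,44)),"right",edge(1,-38,5,(-44,44)))
print("top",edge(0,47.5,5,(-33,37)),"bot",edge(0,-49,5,(-33,37)))
print("hole L",edge(1,20,5,(-20,25)),"R",edge(1,-16,5,(-20,25)),"T",edge(0,28.5,5,(-10,14)),"B",edge(0,-31,4,(-10,14)))
```

```text
orange
364 149.0816841596212 ((519.541015625, 407.79766845703125), (52.09294891357422, 28.74382209777832), 80.54444885253906)
carton
2667 70.23866580726826 ((676.5991821289062, 205.9667205810547), (142.23190307617188, 101.9686050415039), 89.92831420898438)
mug
368 86.11928556112787 ((615.224853515625, 423.6102294921875), (78.82698059082031, 91.7553482055664), 30.715177536010742)
left (43.63, 1.22) right (-41.05, 0.45)
top (47.86, 0.08) bot (-49.24, -0.45)
hole L (20.93, -4.57) R (-13.86, -0.02) T (29.27, 2.14) B (-30.73, 0.75)
```

```bash
cat > cfg.py <<'E'
from h import *
C=np.array([561.,-81.8,178]);yaw=np.radians(-2.3);a=np.radians(33)
bx=np.array([np.cos(yaw)*np.cos(a),np.sin(yaw)*np.cos(a),np.sin(a)]); bz=np.array([-np.cos(yaw)*np.sin(a),-np.sin(yaw)*np.sin(a),np.cos(a)]); by=np.cross(bz,bx)
def tool(x,y): return quat(np.c_[x,y,np.cross(x,y)])
QB=tool(by,-bz)
th=np.radians(68.2); QA=tool(np.array([np.cos(th),np.sin(th),0]),np.array([0,0,-1.]))
CA=np.array([514.2,292.4])
E
python3 - <<'E'
from cfg import *
from rig import bot
print(bot.ik([*CA,139],QA),bot.ik([*CA,320],QA),bot.ik(C+240*bz,QB),bot.ik(C+20*bz,QB))
bot.move_to([*CA,230],QA)
bot.move_gripper(65)
bot.servo_line([*CA,139],speed=120)
print(bot.read_state()["ft_force"],bot.read_state()["ee_pos"])
c=bot.read_camera("scene");cv2.imwrite("pics/s1.png",cv2.resize(c["image"][110:290,290:510],None,fx=3,fy=3))
print(bot.read_state()["clock"])
E
```

```text
[ 0.45513551  0.50037655  1.51295528  0.          1.12826082 -0.73517904] [ 0.45513551  0.3539822   1.28952077  0.          1.49808969 -0.73517904] [-0.34499799 -0.31717431  1.92084911  0.19651534  0.99224167 -1.93724907] [-0.26144458  0.15023076  1.93684557  0.25058137  0.50306532 -1.97789396]
[ 0.73134965  0.26639876 -0.55030635] [514.52027175 292.55696587 139.77294543]
2.7
```

View pics/s1.png

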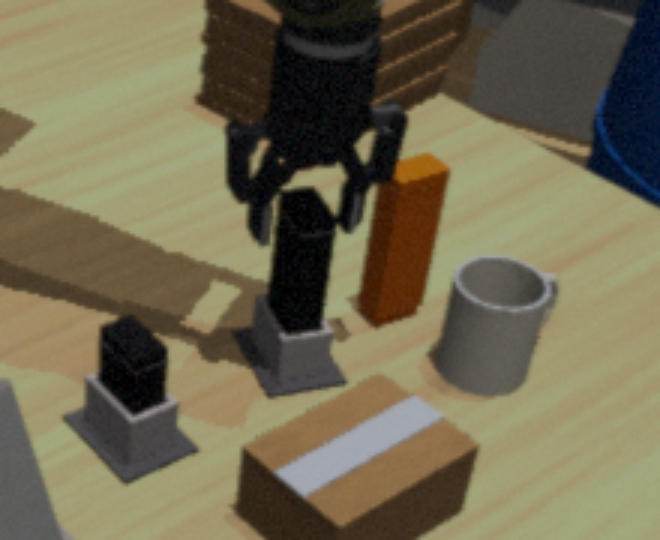

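The fingers straddle the tall cassette's top at about (300,205) in the crop, clear of the orange block. Next I'll close, lift, and carry it to above the bay.

Run:
```python
from cfg import *
from rig import bot
bot.move_gripper(20,90); s=bot.read_state(); print("w",s["grip_width"],s["ft_force"],s["ee_pos"])
bot.servo_line([*CA,200],speed=80)
bot.servo_line([*CA,340],speed=200)
s=bot.read_state(); print("w",s["grip_width"],s["ft_force"],s["clock"])
bot.move_to(C+230*bz,QB)
bot.servo_line(C+165*bz,speed=120)
bot.dwell(.2)
s=bot.read_state(); print("w",s["grip_width"],s["ft_force"],s["ee_pos"],(C+165*bz),s["clock"])
for n in("scene","top"):
    c=bot.read_camera(n);np.savez(n+"2.npz",**c)
    r=(120,320,150,350) if n=="scene" else (160,310,290,470)
    if n=="scene": i=c["image"][130:330,200:400]
    else: i=c["image"][150:350,270:470]
    cv2.imwrite(f"pics/{n}2.png",cv2.convertScaleAbs(cv2.resize(i,None,fx=3,fy=3,interpolation=cv2.INTER_CUBIC),alpha=1.6,beta=15))
```

```text
w 29.089813346718664 [0.92841054 0.76772797 4.942048  ] [514.49600929 292.64285291 139.67975349]
w 29.05449406801022 [-0.65794467 -0.70385021 -3.81036411] 4.875
w 28.92200573714327 [-0.20009708 -0.60101074 -3.72479656] [471.16232342 -78.206524   317.13000096] [471.20695526 -78.19353877 316.38064371] 7.175
```

View pics/scene2.png

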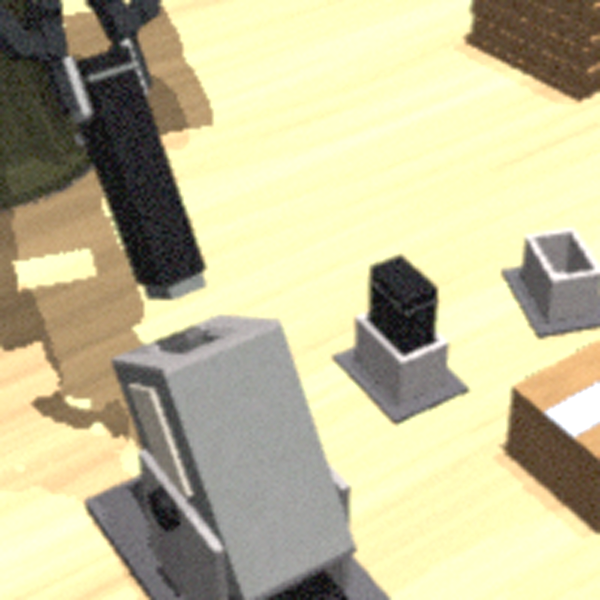

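View pics/top2.png

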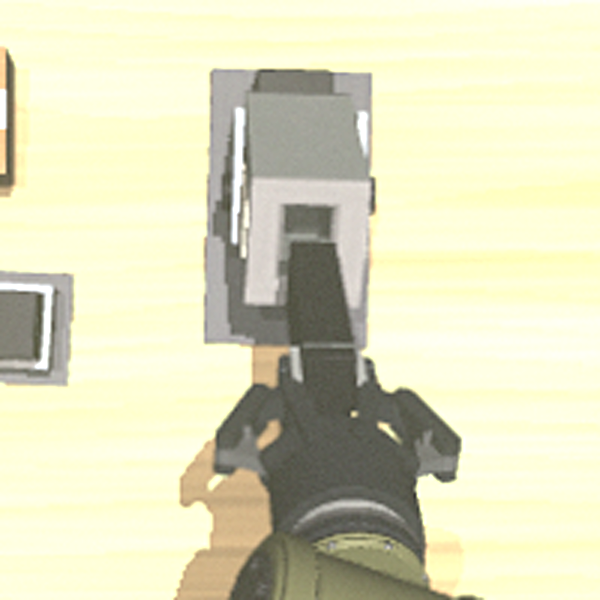

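Run:
```python
from cfg import *
from rig import bot
s=bot.read_state(); p=s["ee_pos"]; M=rot(s["tool_rot"]); ty,tx=M[:,1],M[:,0]
print("axis err deg",np.degrees(np.arccos(-ty@bz)),np.degrees(np.arccos(abs(tx@by))))
lx=np.cross(tx,-ty) ; 
out=[]
for n,o in(("top",(330,215)),("scene",(225,190))):
    c=np.load(n+"2.npz"); 
    o={"top":(350,190),"scene":(225,140)}[n]
    w={"top":(60,80),"scene":(60,100)}[n]
    im=cv2.convertScaleAbs(cv2.resize(c["image"][o[1]:o[1]+w[1],o[0]:o[0]+w[0]],None,fx=6,fy=6,interpolation=cv2.INTER_CUBIC),alpha=1.8,beta=15)
    def dr(pts,col):
        q=((proj(c,pts)-o+.5)*6).astype(int); cv2.polylines(im,[q.reshape(-1,1,2)],True,col,1)
    nose=p+ty*134
    for z in (10,150): dr([nose-ty*z+bx*a_+tx*b_ for a_,b_ in((25,15),(25,-15),(-25,-15),(-25,15))],(0,0,255))
    dr([nose-ty*z+bx*25+tx*b_ for z,b_ in((10,15),(10,-15),(150,-15),(150,15))],(0,255,0))
    for (X,Y) in((48,40),(26.4,16.4)): dr([C+bx*i*X+by*j*Y for i,j in((1,1),(1,-1),(-1,-1),(-1,1))],(255,0,0))
    out.append(im[:600])
h=600
out=[cv2.copyMakeBorder(i,0,h-i.shape[0],0,10,0) for i in out]
cv2.imwrite("pics/ov.png",np.hstack(out))
```

```text
axis err deg 0.05111175610572476 0.015284026557949535
```

View pics/ov.png

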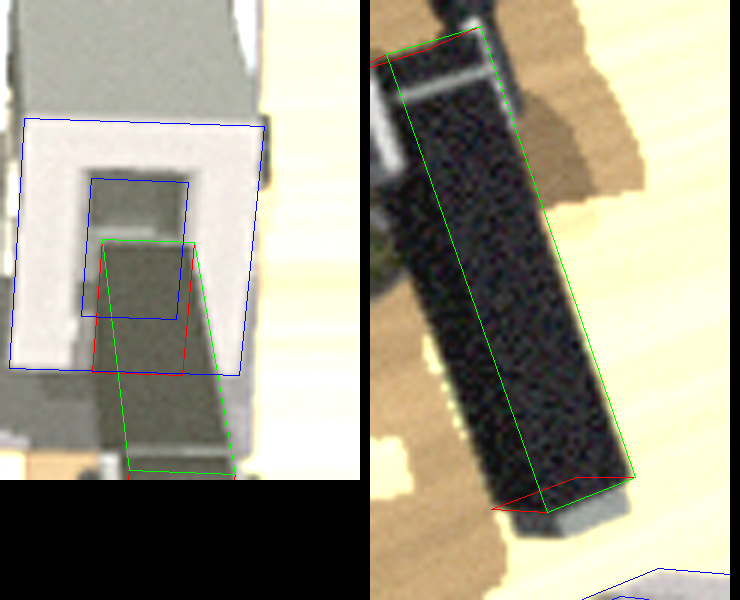

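Run:
```python
from cfg import *
c=np.load("top0.npz"); o=(335,165); 
out=[]
for yd,Cc in((-2.3,C),(-1,C)):
    im=cv2.convertScaleAbs(cv2.resize(c["image"][o[1]:o[1]+110,o[0]:o[0]+66],None,fx=6,fy=5.4 if 0 else 6,interpolation=cv2.INTER_CUBIC),alpha=1.6)
    yw=np.radians(yd);x=np.array([np.cos(yw)*np.cos(a),np.sin(yw)*np.cos(a),np.sin(a)]);y=np.array([-np.sin(yw),np.cos(yw),0]);e=np.array([np.cos(yw),np.sin(yw),0])
    def dr(pts,col):
        q=((proj(c,pts)-o+.5)*6).astype(int); cv2.polylines(im,[q.reshape(-1,1,2)],True,col,1)
    for (X,Y) in((48,40),(26.4,16.4)): dr([Cc+x*i*X+y*j*Y for i,j in((1,1),(1,-1),(-1,-1),(-1,1))],(255,0,0))
    O=Cc*[1,1,0]+[0,0,12]
    dr([O+e*i+y*j for i,j in((-65,65),(-65,-65),(155,-65),(155,65))],(0,0,255))
    out.append(im[:600])
cv2.imwrite("pics/ov2.png",np.hstack(out))
```

```text
(no output)
```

View pics/ov2.png

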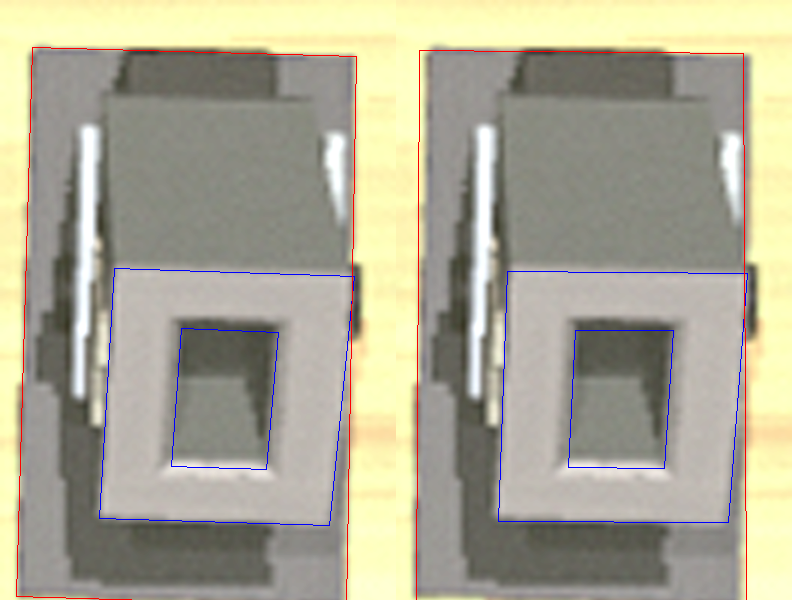

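```bash
sed -i 's/-81.8,178/-82.4,178/; s/radians(-2.3)/radians(-1.8)/' cfg.py
cat >> cfg.py <<'E'
def bf(s): # force in bay frame
    return (s["ft_force"]@np.c_[bx,by,bz]).round(1)
def bp(s): return ((s["ee_pos"]-C)@np.c_[bx,by,bz]).round(2)
E
python3 - <<'E'
from cfg import *
from rig import bot
bot.servo_line(C+150*bz,QB,speed=60)
for d in (120,95,70,45,26):
    r=bot.servo_line(C+d*bz,speed=40,until_force=12)
    s=bot.read_state(); print(d,r,bp(s),bf(s),s["moment"].round(2),s["clock"])
    if r: break
c=bot.read_camera("scene");i=c["image"][130:330,200:400]
cv2.imwrite(f"pics/s3.png",cv2.convertScaleAbs(cv2.resize(i,None,fx=3,fy=3,interpolation=cv2.INTER_CUBIC),alpha=1.6,beta=15))
E
```

```text
120 False [ 8.0000e-02 -1.0000e-02  1.2012e+02] [-2.3 -0.4 -3.3] [0.06 0.7  0.05] 8.575
95 False [-3.000e-02  2.000e-02  9.501e+01] [-3.1 -0.2 -2.9] [ 0.01  0.66 -0.02] 9.35
70 False [-3.000e-02  2.000e-02  6.999e+01] [-2.  -0.  -2.7] [-0.01  0.7  -0.03] 10.125
45 False [-3.0e-02  2.0e-02  4.5e+01] [-1.8 -0.5 -3.5] [0.04 0.69 0.02] 10.9
26 False [-0.1   0.03 25.88] [-2.2  0.6 -2.3] [0.07 0.67 0.03] 11.525
```

View pics/s3.png

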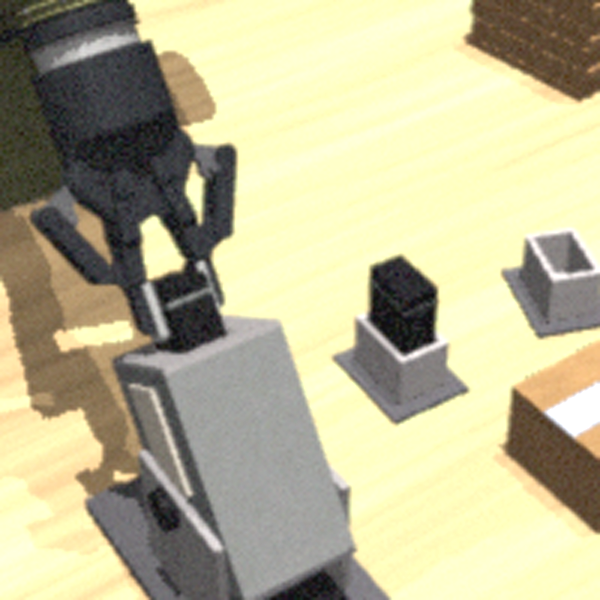

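The cassette is about 108 mm into the bay with no jamming, and the fingertips are still just above the rim. I'll release, then press its top with the closed fingertips.

Run:
```python
from cfg import *
from rig import bot
bot.move_gripper(60); bot.dwell(.2)
bot.servo_line(C+110*bz,speed=120)
bot.move_gripper(0,60); bot.dwell(.2)
s=bot.read_state();print(s["grip_width"],bf(s),s["clock"])
c=bot.read_camera("scene");np.savez("scene4.npz",**c);i=c["image"][130:330,200:400]
cv2.imwrite(f"pics/s4.png",cv2.convertScaleAbs(cv2.resize(i,None,fx=3,fy=3,interpolation=cv2.INTER_CUBIC),alpha=1.6,beta=15))
```

```text
0.07938049357927032 [-0.4 -0.5  0.5] 13.8333
```

View pics/s4.png

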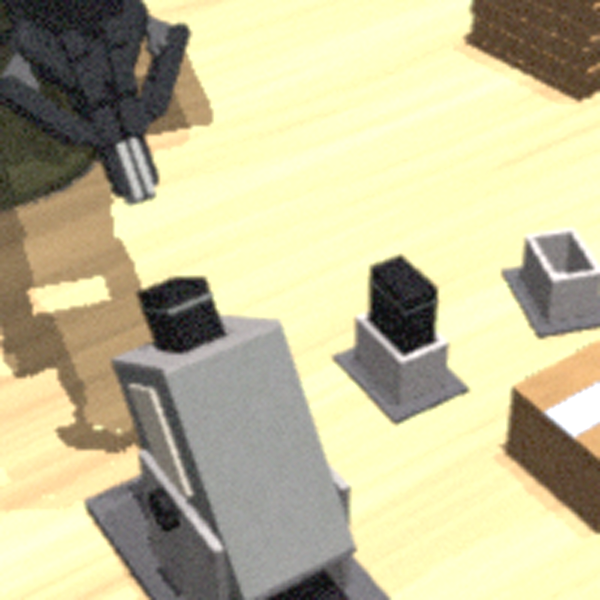

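Run:
```python
from cfg import *
from rig import bot
print(bot.tip_reach)
bot.servo_line(C+70*bz,speed=80)
r=bot.servo_line(C+40*bz,speed=10,until_force=4)
s=bot.read_state();print("contact",r,bp(s),bf(s),s["clock"])
z=bp(s)[2]
while r and z>28:
    r2=bot.servo_line(C+(z-3)*bz,speed=8,until_force=25)
    s=bot.read_state();print(r2,bp(s),bf(s),round(s["clock"],2))
    if r2 or s["clock"]>35: break
    z-=3
```

```text
19.0
contact True [-0.11  0.   55.85] [ 0.5 -0.4  0.8] 16.075
False [-1.400e-01  1.000e-02  5.271e+01] [-0.7  0.3  0.9] 16.6
False [-1.300e-01  1.000e-02  4.969e+01] [-0.6 -0.5  0.4] 17.12
False [-1.50e-01  1.00e-02  4.67e+01] [-1.3 -0.4  1. ] 17.65
False [-1.500e-01 -1.000e-02  4.372e+01] [-0.5  0.8  0.8] 18.18
True [ 6.200e-01 -1.000e-02  4.228e+01] [-3.1  1.1 10.3] 18.52
```

Run:
```python
from cfg import *
from rig import bot
for k in range(2):
    s=bot.read_state();z=bp(s)[2];print("before",bp(s),bf(s))
    r=bot.servo_line(C+(z-4)*bz,speed=6,until_force=(25,32)[k])
    s=bot.read_state();print(r,bp(s),bf(s),round(s["clock"],2)); bot.dwell(.3)
    s=bot.read_state();print(bp(s),bf(s))
```

```text
before [ 6.200e-01 -1.000e-02  4.228e+01] [-3.1  1.1 10.3]
True [ 1.340e+00 -2.000e-02  4.234e+01] [-3.2  1.3 10.7] 18.86
[1.070e+00 3.000e-02 4.229e+01] [-2.6  0.9 11.2]
before [1.070e+00 3.000e-02 4.229e+01] [-2.6  0.9 11.2]
True [ 2.06 -0.12 42.4 ] [-1.9  0.5 11.6] 19.54
[ 1.84 -0.05 42.35] [-3.3 -0.4 12.6]
```

Run:
```python
from cfg import *
from rig import bot
bot.servo_line(C+110*bz,speed=120)
bot.move_to(C+np.array([-200,60,230]),QB)
for n in("scene","top"):
    c=bot.read_camera(n);np.savez(n+"5.npz",**c)
    i=c["image"][130:330,200:400] if n=="scene" else c["image"][150:350,270:470]
    cv2.imwrite(f"pics/{n}5.png",cv2.convertScaleAbs(cv2.resize(i,None,fx=3,fy=3,interpolation=cv2.INTER_CUBIC),alpha=1.6,beta=15))
print(bot.read_state()["clock"])
B=np.c_[bx,by,bz]
for n in("scene4","top5","scene5"):
    c=np.load(n+".npz");L=(cloud(c)-C)@B
    m=(abs(L[...,0])<21)&(abs(L[...,1])<11)&(L[...,2]>8)&(L[...,2]<55)
    m2=(abs(L[...,0])<46)&(abs(L[...,1])<37)&((abs(L[...,0])>33)|(abs(L[...,1])>24))&(abs(L[...,2])<8)
    A=L[m];print(n,m.sum(),"top",np.median(A[:,2]),A[:,2].std(),"rim",np.median(L[m2][:,2]),m2.sum(),"slope",np.linalg.lstsq(np.c_[A[:,:2],np.ones(len(A))],A[:,2],rcond=None)[0].round(3))
```

```text
21.4917
scene4 43 top 37.68695393338191 5.117071286916175 rim 0.20617467349497637 156 slope [-0.152  0.06  36.573]
top5 203 top 23.497543883749564 1.6682670669448427 rim 0.2401234358205801 730 slope [8.0000e-03 2.9000e-02 2.3342e+01]
scene5 41 top 23.388143394383068 2.2342219153036553 rim 0.1452113546749991 151 slope [-0.051 -0.057 23.04 ]
```

View pics/scene5.png

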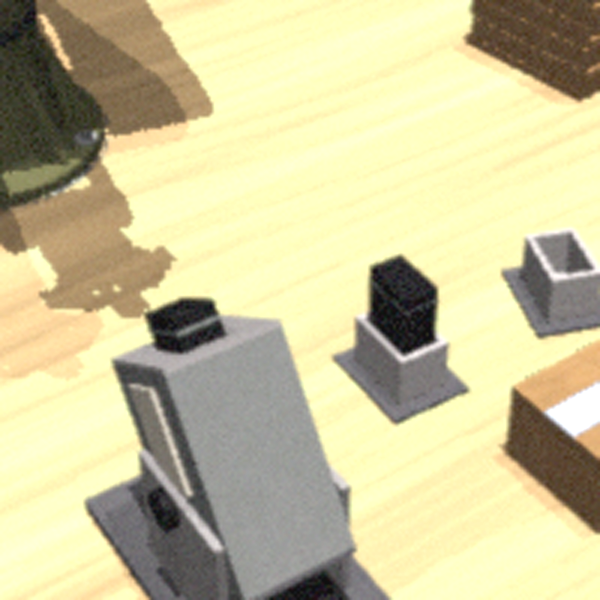

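View pics/top5.png

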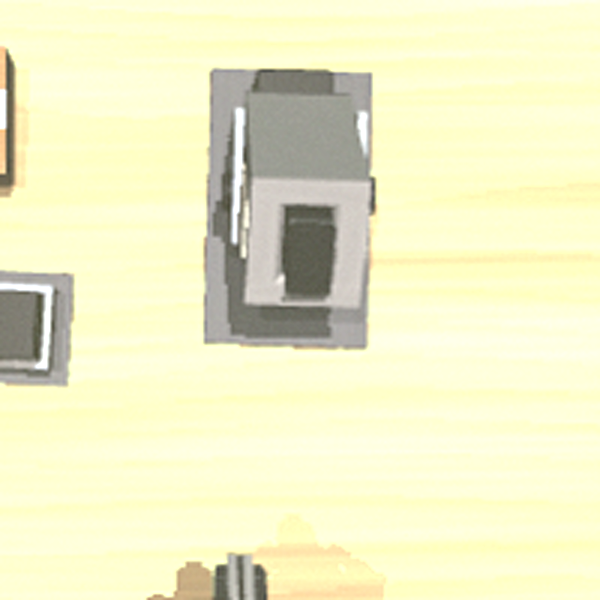

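Run:
```python
from cfg import *
from rig import bot
A=np.load("top0.npz")["image"];Bm=np.load("top5.npz")["image"]
for n,(u0,u1,v0,v1) in dict(short=(260,297,238,282),carton=(205,280,160,216),mug=(122,180,190,237),tape=(470,525,228,280),orange=(125,176,242,275),empty_stand=(180,232,232,284)).items():
    print(n,(cv2.absdiff(A,Bm)[v0:v1,u0:u1].max(2)>40).mean().round(3))
s=bot.read_state();print(s["ft_force"].round(1),s["ee_pos"].round(0),s["clock"])
bot.finish_job()
```

```text
short 0.0
carton 0.0
mug 0.0
tape 0.0
orange 0.0
empty_stand 0.212
[-0.   1.  -0.3] [362. -23. 406.] 21.4917
the job is handed in; nothing more can be done
```

The tall cassette is in the bay and, by every check I could make, fully home. The job was handed in at 21.5 s. I lifted it from its stand, slid it nose first to about 108 mm deep without jamming, let go, and pressed its top with the closed fingertips.

**Seating:** the push met a hard stop three times in a row at the same depth, with the top 23.3–23.4 mm out of the mouth. That is inside the 14–26 mm range for fully home. Both cameras' depth readings afterwards gave 23.4 and 23.5 mm.

**Plunger travel:** I could not see the plunger itself. The camera showed about 14.3 mm of travel (rough, about ±1 mm). The fingertips measured 13.6 mm, though the contact trigger probably lagged. Both fall slightly short of the nominal 15 mm, so the hard stop is the main evidence that the plunger is fully pressed.

**Push force:** the press stops were set at a 25 N rise, then 32 N from a baseline of about 11 N, so the peak was probably around 43 N by the fingertips. I didn't log the peak itself. The fingertips slid about 2 mm sideways across the top during these presses.

**Surroundings:** the top camera shows the short cassette, carton, mug, tape roll and orange block unchanged. The arm was clear of everything at the end, with the wrist force near zero.

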